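# Close and latch the contact grill for preheating

## Robot

A 7-joint arm with a two-finger parallel gripper is mounted at the origin on a cart in front of the work surface, level with it; the furniture and walls round the work are solid. World frame = base frame: x ahead of the robot, y to its left, z up, the work surface at z = 0. Lengths are in m, angles in rad, forces in N, time in s.
With the tool pointing down it reaches from about 0.425 to 1.025 m from the base axis. Payload 3.6 kg.
Tool frame: the origin (TCP) lies at the centre of the arm's flange, where the gripper is bolted on; the fingertips stand 173 mm ahead of it and the grasp point (between the pads) lies 155 mm ahead of it; z points along the fingers, y is the line along which they close (so a half turn about z gives the same grasp; the last joint's range is limited). The gripper opens to 85 mm and grips with 20 to 120 N. Pads are 22 mm wide; open, the fingers measure 114 mm over their backs; the gripper's body (76 mm by 85 mm) begins 54 mm behind the grasp point. The pads swing forward as they close: fully open they stand 13 mm farther back than shut.
Start: joints at [-1.218, 0.591, 0.048, 1.609, -0.033, 0.943, -0.034], TCP at [0.313, 0.654, 0.405] pointing down, gripper open.
Joint ranges: [-2.69, 2.69], [-0.47, 2.24], [-1.27, 1.36], [0.19, 2.51], [-1.53, 4.68], [0.08, 2.07], [-3.09, 3.09]. Speed limits (rad/s): [2.57, 2.57, 3.14, 3.14, 3.14, 3.14, 3.14].

## Interface

Orientations are given as a 3x3 rotation matrix whose columns are the frame's x, y, z axes.
In Python, from rig import state, camera, get_calibration, job_done gives the robot as it stands.
- The arm moves only by the tool jog_arm, never from a script. Its argument "series" is a list of rows, each an object with "fingers": the opening, from 0 (shut) to 1 (fully open); "delta_pos": the shift along the tool's x, y, z in m, a list of three; "spin": the turn about the tool's z in degrees. In form: [{"fingers": fingers, "delta_pos": [x, y, z], "spin": spin}, ...]. A call has 1 to 20 rows; each row shifts and turns the commanded pose from where the row before left it, along the tool's axes as they then stand; what a row does not reach is not made up. A row lasts 1/8 s, in which the tool goes at most 62.5 mm and 10.7 degrees, less where a joint would pass 70% of its speed; a pose out of reach is approached as far as the arm can. A call with a gripper value outside its range is refused whole. The fingers move at their own pace and stop on an object; the grip force is fixed at half the most. Time passes only in rows, so rows that do not move let the fingers close. It gives the time, the measured TCP pose, the force, the opening and the grip force at its end, in the units of the state.
- state(): the state, without advancing time (a new reading comes with each control period).
- camera(name): name is "side" or "top" or "wrist"; returns the picture (420x560x3 uint8, red, green, blue); there is no depth.
- get_calibration(name): a dict with "fx", "fy", "cx", "cy" (pixels), "R" (3x3) and "t" (3): a world point X has camera coordinates R X + t. Camera axes: x right, y down, z forward; pixel columns grow to the right and rows downward; lengths in m; the calibration is good to about 2 mm. A picture is of the moment at which its call begins: read the wrist's pose just before it. get_calibration takes no time and is no camera call; for the wrist camera it gives the pose at the moment of the call.
- job_done(): hands the job in; it is judged then, once.
The state is a dict: "t": time; "joints": joint angles; "dq": joint speeds; "joint_efforts": joint torques, N m; "eef_pos": TCP position; "ee_rot": TCP orientation; "ft_force": force on the tool from outside, world axes, zero at the start; "moment": the same for the moment, N m; "grip_width": opening from 0.0 (shut) to 1.0 (fully open); "grip_force": force on a finger pad.
Only numpy, scipy, OpenCV 4.12 (cv2) and the standard library are available. Lean on these libraries where they do the work, as an engineer would, in place of code of your own. Each camera call takes 0.05 s, during which the arm holds its last target. There are 200 camera calls.

## Task

Get the small contact grill ready to preheat: draw the sliding catch on its handle fully back, push the sprung top plate down until it lies level on its buffers, and, holding it there, slide the catch fully home under the keeper so that the plate stays shut when you let go. Do it by feel: do not force the plate onto its buffers or ram the bolt against the keeper, and leave the things standing round the grill where they are.

Things in the scene. Friction and masses are not known exactly. Their poses are not given: they have to be found in the camera images.
- grill: Small steel contact grill (sandwich press), fixed: base casing 170 mm deep (x), 200 mm wide (y), hinged top plate above. Origin at the centre of the base's underside, on the table; its -x is the front (handle side, towards the robot), +y its left seen from the robot, z up. The plate's hinge line runs along y at x = 65, z = 75 mm.
- grill_plate (a joint): Tilt of the top plate about its back hinge, rad: 0 = level (closed), 0.6 = wide open, front up. Springs hold it open and throw it up when let go: pressing at the thumb catch takes 2 to 4 N at first, 7 to 10 N near level. There the underside of its black handle meets two rubber buffers and the force rises steeply, by 12 N or so in the first mm. The handle's front edge is 183 mm from the hinge.
- grill_catch (a joint): Travel of the thumb catch along the handle, m: 0 = drawn fully back (to the grill's +y, left), growing to the right (-y); 0.026 = fully home, bolt tip against the keeper's end wall. It starts shot out about half-way or more and stays where it is left (friction about 2 N).
- tab_foot (a point): Foot of the catch's upright steel tab, mid-way on its flat thumb plate; moves with catch and plate, axes of the top plate. Tab: 18 mm up from here, 12 mm wide (y), 18 deep (x). Thumb plate: 52 (y) x 26 mm (x), so tips can straddle the tab and press on it. From the hinge line: 163 mm forward, 11 mm up in the plate's axes; 20 mm left of the grill's middle at catch travel 0.
- bolt_tip (a point): End of the catch's flat steel bolt (10 mm deep in x, 6 mm thick in z), which comes out of the right (-y) end of the 100 mm wide handle; the middle of its end face, 74 mm right of tab_foot and 13 mm below it. Moves with the catch.
- grill_keeper: Stop bracket on the base's front, origin and axes of grill: two rubber buffers and, front right, a bent keeper. Lip: y -60 to -85, x -107 to -89, z 77.8 to 81.8 mm; end wall y = -80. Thumbscrews set it up to 4 mm higher or lower, not seen in this pose: feel for it. Plate on buffers: bolt passes 1.8 mm under the lip; higher, it hits the lip; out over 6 mm, it lands on top. Bears 30 N.
- salt_shaker: salt shaker, 44 mm wide, 90 mm tall, loose, beside the grill; a bystander. Origin at the centre of its underside.
- pepper_mill: wooden pepper mill, 58 mm wide, 150 mm tall, loose, beside the grill; a bystander. Origin at the centre of its underside.
- honey_jar: small glass jar with screw lid, 58 x 62 mm, 86 mm tall, loose, beside the grill; a bystander. Origin at the centre of its underside.
- price_block_1: small black price sign on a wooden foot, 22 x 62 mm, 58 mm tall, loose, in front of the grill; a bystander. Origin at the centre of its underside.

How it is judged:
On the way, in this order (a step that is already met when the one before it is completed fails the run):
1. the catch is drawn back clear of the keeper (value of joint grill_catch below 0.005 m), for 0.1 s.
2. the top plate is pressed down level while the catch is still back (value of joint grill_plate below 0.035 rad and value of joint grill_catch below 0.008 m), for 0.1 s.
At the end, for the whole second after the job is handed in: the top plate lies level (within 0.04 rad) and still, held down by the catch, whose bolt is home under the keeper (travel over 21 mm of 26 mm) (value of joint grill_plate below 0.04 rad and value of joint grill_catch above 0.021 m and velocity of joint grill_plate below 0.02 rad/s); the robot touches nothing.
It fails at once if buffers or keeper loaded with more than 30 N (plate forced down, bolt rammed) (contact force between grill_keeper and anything else above 30 N).
It fails at once if the salt shaker is pushed more than 30 mm (distance of salt_shaker from where it was at the start of the episode above 0.03 m).
It fails at once if the pepper mill is pushed more than 30 mm (distance of pepper_mill from where it was at the start of the episode above 0.03 m).
It fails at once if the honey jar is pushed more than 30 mm (distance of honey_jar from where it was at the start of the episode above 0.03 m).
It fails at once if the price block is pushed more than 30 mm (distance of price_block_1 from where it was at the start of the episode above 0.03 m).
It also fails if it takes over 45 s, if anything falls off the work surface, if the arm or the gripper's body presses on something with over 40 N, if the wrist force passes 120 N, or if a joint passes its speed limit or range.

## Working session

There is one attempt and no reset: what is moved stays moved. The work goes in short steps, Python scripts to look and compute and a tool call to move; the robot and the scene stay as the last step left them, time stands still between calls to the robot, and variables do not carry over. Pictures are saved under pics/ and viewed, at most 10 in all, crops included, and the job is handed in when it is done.

Besides the shell and the picture viewer there is one more tool, called by a JSON object that holds its "method" and its "body". jog_arm: Moves the arm, as the interface text tells. Its arguments: {"type":"object","properties":{"series":{"type":"array","items":{"type":"object","properties":{"fingers":{"type":"number"},"delta_pos":{"type":"array","items":{"type":"number"}},"spin":{"type":"number"}}}}},"required":["series"]}

```bash
mkdir -p pics
python3 - <<'E'
from rig import *
import cv2, numpy as np
ims=[]
for n in ["side","top"]:
    im=camera(n); cv2.imwrite(f"pics/{n}0.png",im[:,:,::-1]); 
    c=get_calibration(n); print(n,c)
s=state(); print(s)
E
```

```text
side {'fx': 406.5366036112459, 'fy': 406.5366036112459, 'cx': 279.6477006055147, 'cy': 196.8255698344661, 'R': array([[-0.61626569, -0.78749599,  0.00816536],
       [-0.3505486 ,  0.26501265, -0.89826721],
       [ 0.7052179 , -0.55643361, -0.43937381]]), 't': array([0.47999849, 0.26648535, 0.58007318])}
top {'fx': 379.33124974186165, 'fy': 379.33124974186165, 'cx': 273.97594536094556, 'cy': 213.99935716641895, 'R': array([[-0.00868587, -0.9998762 ,  0.01312041],
       [-0.98603749,  0.00638213, -0.16640113],
       [ 0.16629679, -0.01438255, -0.98597085]]), 't': array([0.10847079, 0.6364397 , 0.8421304 ])}
{'t': 0.1, 'joints': array([-1.21848351,  0.5920351 ,  0.04829915,  1.60966525, -0.03330356,
        0.94273441, -0.03369859]), 'dq': array([-2.84884748e-05, -2.06208517e-03,  7.51521513e-04, -1.31042757e-03,
       -1.48156091e-05, -6.46940324e-04,  1.72534480e-03]), 'joint_efforts': array([ 4.86034172e-03, -5.49995649e+01,  1.55337319e+00, -1.98823017e+01,
        9.72628797e-03,  3.81719685e-03, -1.36197635e-06]), 'eef_pos': array([0.31241664, 0.65380454, 0.40365998]), 'ee_rot': array([[-9.02297026e-01,  4.31114218e-01, -7.79431732e-04],
       [ 4.31114909e-01,  9.02295069e-01, -1.88241780e-03],
       [-1.08259670e-04, -2.03452463e-03, -9.99997924e-01]]), 'ft_force': array([-0.34682095, -0.11998722,  0.28275918]), 'moment': array([-0.05344966, -0.03446523,  0.02185249]), 'grip_force': 0.0, 'grip_width': 0.9996838010010479}
```

View pics/top0.png

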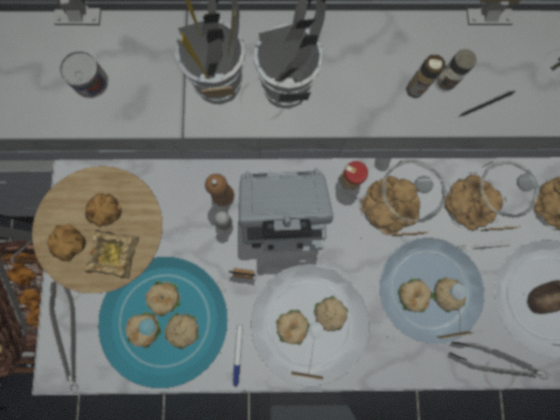

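View pics/side0.png

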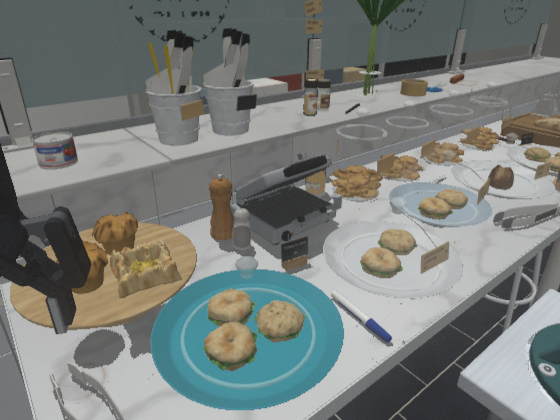

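Top view: the grill is around (285,210) with its handle and catch near (285,225). The pepper mill is at (218,187), the salt shaker at (222,218), the red-lid jar at (355,175) and the price block at (242,272). I'll enlarge both views.

Run:
```python
import cv2, numpy as np
a=cv2.imread("pics/top0.png")[155:285,200:375]; b=cv2.imread("pics/side0.png")[150:280,200:350]
cv2.imwrite("pics/c1.png",cv2.resize(a,None,fx=4.5,fy=4.5,interpolation=cv2.INTER_CUBIC))
cv2.imwrite("pics/c2.png",cv2.resize(b,None,fx=4.5,fy=4.5,interpolation=cv2.INTER_CUBIC))
```

```text
(no output)
```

View pics/c1.png

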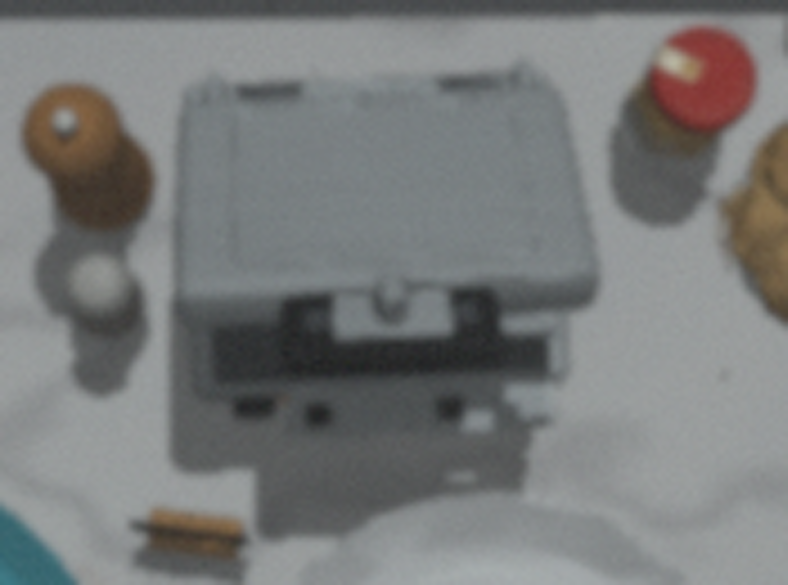

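View pics/c2.png

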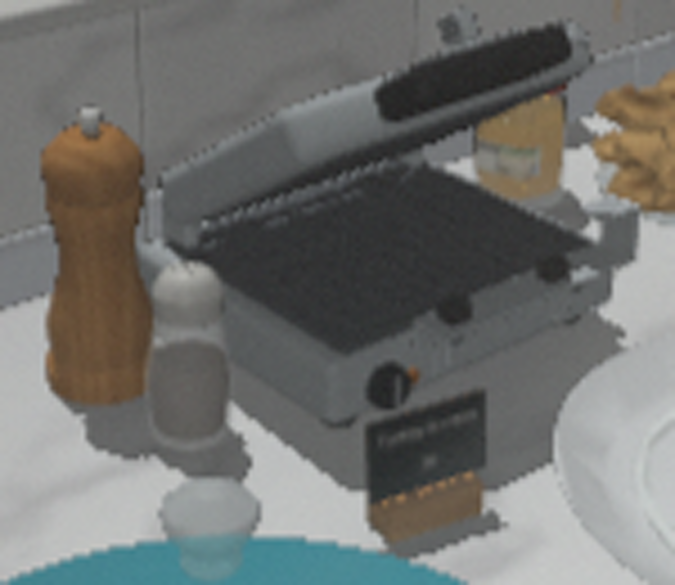

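The top crop shows the tab at (390,300), the buffers at (318,415) and (450,408), the keeper near (480,418)–(545,420), and the base front edge running from (195,395) to (568,380). The side crop shows the tab at (458,25) and the buffers at (455,308) and (553,268). I'll triangulate these.

```bash
cat > h.py <<'E'
import numpy as np, cv2
from rig import *
def P(n):
    c=get_calibration(n); K=np.array([[c['fx'],0,c['cx']],[0,c['fy'],c['cy']],[0,0,1]])
    return K@np.c_[c['R'],c['t']]
def tri(ut,us):
    X=cv2.triangulatePoints(P('top'),P('side'),np.array(ut,float).reshape(2,1),np.array(us,float).reshape(2,1)).ravel(); X=X[:3]/X[3]
    q=[(p@np.r_[X,1]) for p in (P('top'),P('side'))]; e=[np.round(a[:2]/a[2]-u,1) for a,u in zip(q,(ut,us))]
    return X,e
def ray(n,u,z):
    c=get_calibration(n); d=c['R'].T@np.array([(u[0]-c['cx'])/c['fx'],(u[1]-c['cy'])/c['fy'],1]); o=-c['R'].T@c['t']
    return o+d*(z-o[2])/d[2]
T=lambda x,y:(200+x/4.5,155+y/4.5)
S=lambda x,y:(200+x/4.5,150+y/4.5)
E
python3 - <<'E'
from h import *
np.set_printoptions(precision=4,suppress=True)
for n,a,b in [("tabtop",(390,288),(458,18)),("bufL",(318,413),(455,305)),("bufR",(450,406),(553,266)),("knob",(253,407),(388,385)),("plateFR",(590,300),(585,55)),("salt",(100,285),(188,275)),("mill",(65,120),(90,118)),("honey",(703,78),(520,95)),("price",(195,525),(425,400)),("baseFL",(195,392),(335,360)),("baseFR",(566,380),(605,280))]:
    print(n,*tri(T(*a),S(*b)))
for n,u in [("baseFL",(195,392)),("baseFR",(566,380))]: print(n,ray('top',T(*u),.06))
for n,u in [("plateBL",(195,90)),("plateBR",(550,78))]: print(n,ray('top',T(*u),.09))
for n,u in [("plFL",(178,300)),("plFR",(597,300))]: print(n,ray('top',T(*u),.16))
for n,u in [("hanL",(288,300)),("hanR",(498,298)),("tabL",(335,320)),("tabR",(455,320))]: print(n,ray('top',T(*u),.17))
E
```

```text
tabtop [0.6034 0.0796 0.1878] [array([0.4, 0.4]), array([-0.4, -0. ])]
bufL [0.5597 0.1123 0.0605] [array([-0.1, -0.1]), array([0.2, 0. ])]
bufR [0.5628 0.0444 0.059 ] [array([-0.1, -0.1]), array([0.1, 0. ])]
knob [0.5664 0.1472 0.0249] [array([-0.3, -0.3]), array([0.4, 0. ])]
plateFR [ 0.6055 -0.014   0.1462] [array([-0.5, -0.5]), array([0.6, 0. ])]
salt [0.6235 0.2225 0.0851] [array([-0.5, -0.4]), array([0.6, 0.1])]
mill [0.6929 0.2319 0.1441] [array([-0.1, -0. ]), array([0.1, 0. ])]
honey [ 0.736  -0.0929  0.0611] [array([-0.3, -0.3]), array([0.3, 0. ])]
price [0.5044 0.1761 0.0581] [array([-0.5, -0.5]), array([0.7, 0.1])]
baseFL [0.5721 0.1761 0.0468] [array([-0.1, -0.1]), array([0.1, 0. ])]
baseFR [ 0.5817 -0.0191  0.0221] [array([-1., -1.]), array([1.3, 0. ])]
baseFL [0.5707 0.175  0.06  ]
baseFR [ 0.5754 -0.0158  0.06  ]
plateBL [0.7222 0.1738 0.09  ]
plateBR [ 0.7276 -0.0079  0.09  ]
plFL [0.6036 0.1763 0.16  ]
plFR [ 0.6023 -0.0161  0.16  ]
hanL [0.6017 0.1258 0.17  ]
hanR [0.602  0.0306 0.17  ]
tabL [0.5925 0.1046 0.17  ]
tabR [0.5921 0.0503 0.17  ]
```

{"method": "jog_arm", "body": {"series": [{"fingers": 0.35,"delta_pos": [0,0,-0.015],"spin": -9},{"fingers": 0.35,"delta_pos": [0,0,-0.015],"spin": -9},{"fingers": 0.35,"delta_pos": [0,0,0],"spin": -9},{"fingers": 0.35,"delta_pos": [-0.023,-0.048,0],"spin": 0},{"fingers": 0.35,"delta_pos": [-0.023,-0.048,0],"spin": 0},{"fingers": 0.35,"delta_pos": [-0.023,-0.048,0],"spin": 0},{"fingers": 0.35,"delta_pos": [-0.023,-0.048,0],"spin": 0},{"fingers": 0.35,"delta_pos": [-0.023,-0.048,0],"spin": 0},{"fingers": 0.35,"delta_pos": [-0.023,-0.048,0],"spin": 0},{"fingers": 0.35,"delta_pos": [-0.023,-0.048,0],"spin": 0},{"fingers": 0.35,"delta_pos": [-0.023,-0.048,0],"spin": 0},{"fingers": 0.35,"delta_pos": [-0.023,-0.048,0],"spin": 0},{"fingers": 0.35,"delta_pos": [-0.023,-0.048,0],"spin": 0},{"fingers": 0.35,"delta_pos": [-0.023,-0.048,0],"spin": 0},{"fingers": 0.35,"delta_pos": [-0.023,-0.048,0],"spin": 0},{"fingers": 0.35,"delta_pos": [0,0,0],"spin": 0}]}}

```text
t: 2.1
eef_pos: [0.6048, 0.0791, 0.4344]
ee_rot: [[-1.0, -0.016, 0.001], [-0.016, 1.0, -0.004], [-0.001, -0.004, -1.0]]
ft_force: [0.0, 0.4, 0.1]
grip_width: 0.347
grip_force: 0.0
```

Run:
```python
from h import *
np.set_printoptions(precision=4,suppress=True)
c=get_calibration('wrist'); im=camera('wrist'); cv2.imwrite("pics/w1.png",im[:,:,::-1]); print(c)
p=P('wrist')
for X in [(.6034,.0796,.188),(.605,.079,.2614),(.5597,.1123,.06),(.5628,.0444,.06)]:
    a=p@np.r_[X,1]; print(a[:2]/a[2])
```

```text
{'fx': 372.20531237056576, 'fy': 372.20531237056576, 'cx': 278.1117526549633, 'cy': 215.07838104155982, 'R': array([[-0.0165,  0.9999, -0.003 ],
       [ 0.9498,  0.0166,  0.3126],
       [ 0.3126,  0.0023, -0.9499]]), 't': array([-0.0687, -0.6265,  0.2194])}
[272.331  227.8028]
[268.269  289.7495]
[311.2605 134.8648]
[236.5254 136.7414]
```

View pics/w1.png

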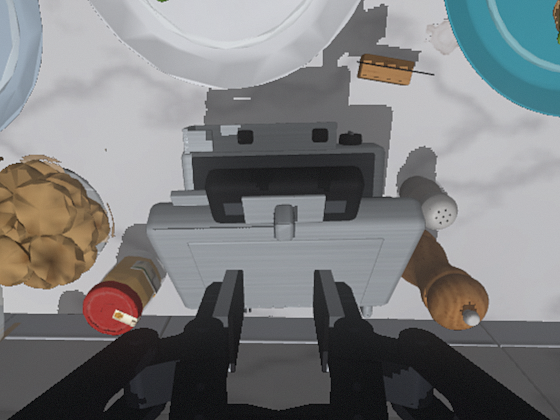

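Wrist view: the tab is at (286,222), the finger centreline at about u=277 and the buffers at (245,136) and (320,135). The tab therefore sits about 2 mm further left than I triangulated. I'm descending astride it.

{"method": "jog_arm", "body": {"series": [{"fingers": 0.35,"delta_pos": [0.003,0.002,0.02],"spin": -1},{"fingers": 0.35,"delta_pos": [0,0,0.02],"spin": 0},{"fingers": 0.35,"delta_pos": [0,0,0.015],"spin": 0},{"fingers": 0.35,"delta_pos": [0,0,0.01],"spin": 0},{"fingers": 0.35,"delta_pos": [0,0,0.007],"spin": 0},{"fingers": 0.35,"delta_pos": [0,0,0],"spin": 0}]}}

```text
t: 2.9
eef_pos: [0.6001, 0.0874, 0.3624]
ee_rot: [[-0.999, -0.043, -0.001], [-0.043, 0.999, -0.0], [0.001, -0.0, -1.0]]
ft_force: [-0.3, -0.0, 0.5]
grip_width: 0.352
grip_force: 0.0
```

{"method": "jog_arm", "body": {"series": [{"fingers": 0.35,"delta_pos": [-0.001,-0.006,0],"spin": 0},{"fingers": 0.35,"delta_pos": [0,0,0.003],"spin": 0},{"fingers": 0.35,"delta_pos": [0,0,0.003],"spin": 0},{"fingers": 0.35,"delta_pos": [0,0,0],"spin": 0}]}}

```text
t: 3.4
eef_pos: [0.6012, 0.0814, 0.3564]
ee_rot: [[-0.999, -0.043, -0.001], [-0.043, 0.999, -0.0], [0.001, 0.0, -1.0]]
ft_force: [0.4, -0.0, -0.1]
grip_width: 0.349
grip_force: 0.0
```

Run:
```python
from h import *
im=camera('wrist'); cv2.imwrite("pics/w2.png",im[:,:,::-1]); print(state()['ft_force'])
```

```text
[-0.43945521  0.4462325  -0.27178606]
```

View pics/w2.png

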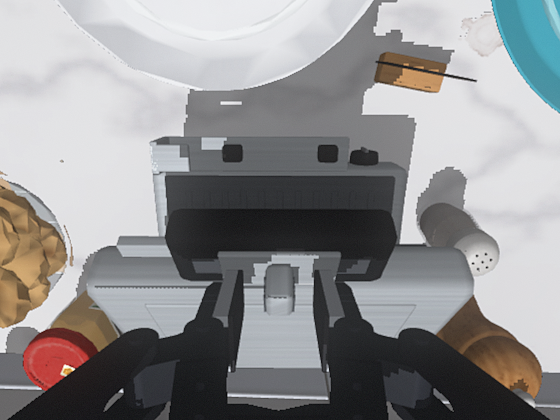

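The tab at (280,288) is centred between the fingers at u≈240 and 320. I'll lower until I feel contact.

{"method": "jog_arm", "body": {"series": [{"fingers": 0.35,"delta_pos": [0,0,0.003],"spin": 0},{"fingers": 0.35,"delta_pos": [0,0,0.002],"spin": 0},{"fingers": 0.35,"delta_pos": [0,0,0],"spin": 0}]}}

```text
t: 3.82
eef_pos: [0.6014, 0.0814, 0.3516]
ee_rot: [[-0.999, -0.043, -0.0], [-0.043, 0.999, 0.0], [0.0, 0.0, -1.0]]
ft_force: [-0.1, 0.0, 0.3]
grip_width: 0.348
grip_force: 0.0
```

{"method": "jog_arm", "body": {"series": [{"fingers": 0.35,"delta_pos": [0,0,0.002],"spin": 0},{"fingers": 0,"delta_pos": [0,0,0],"spin": 0},{"fingers": 0,"delta_pos": [0,0,0],"spin": 0},{"fingers": 0,"delta_pos": [0,0,0],"spin": 0},{"fingers": 0,"delta_pos": [0,0,0],"spin": 0}]}}

```text
t: 4.45
eef_pos: [0.6019, 0.0816, 0.35]
ee_rot: [[-0.999, -0.043, 0.002], [-0.043, 0.999, 0.001], [-0.002, 0.0, -1.0]]
ft_force: [2.3, 1.8, 1.3]
grip_width: 0.12
grip_force: 62.5
```

Tab gripped (opening 0.12, about 10–12 mm). Now drawing it back.

{"method": "jog_arm", "body": {"series": [{"fingers": 0,"delta_pos": [0,0.004,0],"spin": 0},{"fingers": 0,"delta_pos": [0,0.004,0],"spin": 0},{"fingers": 0,"delta_pos": [0,0.003,0],"spin": 0},{"fingers": 0,"delta_pos": [0,0,0],"spin": 0}]}}

```text
t: 4.95
eef_pos: [0.6013, 0.0928, 0.3498]
ee_rot: [[-0.999, -0.043, 0.001], [-0.043, 0.999, 0.0], [-0.001, 0.0, -1.0]]
ft_force: [3.9, -0.2, 0.3]
grip_width: 0.12
grip_force: 62.5
```

{"method": "jog_arm", "body": {"series": [{"fingers": 0,"delta_pos": [0,0.002,0],"spin": 0},{"fingers": 0,"delta_pos": [0,0.001,0],"spin": 0},{"fingers": 0,"delta_pos": [0,0,0],"spin": 0}]}}

```text
t: 5.32
eef_pos: [0.6011, 0.0955, 0.3498]
ee_rot: [[-0.999, -0.043, 0.001], [-0.043, 0.999, 0.0], [-0.001, 0.0, -1.0]]
ft_force: [4.9, -1.8, 0.6]
grip_width: 0.117
grip_force: 62.4
```

{"method": "jog_arm", "body": {"series": [{"fingers": 0,"delta_pos": [0,0.002,0],"spin": 0},{"fingers": 0,"delta_pos": [0,0.001,0],"spin": 0},{"fingers": 0,"delta_pos": [0,0,0],"spin": 0}]}}

```text
t: 5.7
eef_pos: [0.601, 0.0984, 0.3498]
ee_rot: [[-0.999, -0.043, 0.001], [-0.043, 0.999, 0.0], [-0.001, 0.0, -1.0]]
ft_force: [5.1, -1.0, -0.2]
grip_width: 0.121
grip_force: 62.4
```

{"method": "jog_arm", "body": {"series": [{"fingers": 0,"delta_pos": [0,0.001,0],"spin": 0},{"fingers": 0,"delta_pos": [0,0.001,0],"spin": 0},{"fingers": 0,"delta_pos": [0,0,0],"spin": 0}]}}

```text
t: 6.08
eef_pos: [0.6009, 0.1004, 0.3498]
ee_rot: [[-0.999, -0.043, 0.001], [-0.043, 0.999, 0.0], [-0.001, 0.0, -1.0]]
ft_force: [5.0, -2.0, 0.2]
grip_width: 0.121
grip_force: 62.4
```

{"method": "jog_arm", "body": {"series": [{"fingers": 0,"delta_pos": [0,0.001,0],"spin": 0},{"fingers": 0,"delta_pos": [0,0.001,0],"spin": 0},{"fingers": 0,"delta_pos": [0,0,0],"spin": 0}]}}

```text
t: 6.45
eef_pos: [0.6009, 0.1024, 0.3498]
ee_rot: [[-0.999, -0.043, 0.001], [-0.043, 0.999, 0.0], [-0.001, 0.0, -1.0]]
ft_force: [5.6, -1.6, 0.1]
grip_width: 0.125
grip_force: 62.4
```

{"method": "jog_arm", "body": {"series": [{"fingers": 0,"delta_pos": [0,0.001,0],"spin": 0},{"fingers": 0,"delta_pos": [0,0.0005,0],"spin": 0},{"fingers": 0,"delta_pos": [0,0,0],"spin": 0}]}}

```text
t: 6.82
eef_pos: [0.6008, 0.1027, 0.3497]
ee_rot: [[-0.999, -0.042, 0.001], [-0.042, 0.999, -0.001], [-0.001, -0.001, -1.0]]
ft_force: [4.4, -4.3, 0.1]
grip_width: 0.122
grip_force: 62.4
```

The catch is against its back stop at y≈0.1027. I'll ease the grip and press the plate down along its arc.

{"method": "jog_arm", "body": {"series": [{"fingers": 0,"delta_pos": [0,-0.001,0],"spin": 0},{"fingers": 0.2,"delta_pos": [0,0,0],"spin": 0},{"fingers": 0.2,"delta_pos": [0,0,0],"spin": 0},{"fingers": 0.2,"delta_pos": [0.0035,0,0.004],"spin": 0},{"fingers": 0.2,"delta_pos": [0.0035,0,0.004],"spin": 0},{"fingers": 0.2,"delta_pos": [0.0035,0,0.004],"spin": 0},{"fingers": 0.2,"delta_pos": [0.0035,0,0.004],"spin": 0},{"fingers": 0.2,"delta_pos": [0,0,0],"spin": 0}]}}

```text
t: 7.82
eef_pos: [0.586, 0.1025, 0.3334]
ee_rot: [[-0.999, -0.043, -0.001], [-0.043, 0.999, 0.0], [0.001, 0.0, -1.0]]
ft_force: [4.0, -0.4, 3.0]
grip_width: 0.201
grip_force: 1.7
```

{"method": "jog_arm", "body": {"series": [{"fingers": 0.2,"delta_pos": [0.002,0,0.004],"spin": 0},{"fingers": 0.2,"delta_pos": [0.002,0,0.004],"spin": 0},{"fingers": 0.2,"delta_pos": [0.002,0,0.004],"spin": 0},{"fingers": 0.2,"delta_pos": [0.002,0,0.004],"spin": 0},{"fingers": 0.2,"delta_pos": [0.002,0,0.004],"spin": 0},{"fingers": 0.2,"delta_pos": [0.0015,0,0.004],"spin": 0},{"fingers": 0.2,"delta_pos": [0,0,0],"spin": 0}]}}

```text
t: 8.7
eef_pos: [0.5747, 0.102, 0.3094]
ee_rot: [[-0.999, -0.043, -0.001], [-0.043, 0.999, 0.0], [0.001, 0.0, -1.0]]
ft_force: [1.0, 2.0, 5.2]
grip_width: 0.194
grip_force: 2.6
```

{"method": "jog_arm", "body": {"series": [{"fingers": 0.2,"delta_pos": [0.0015,0,0.004],"spin": 0},{"fingers": 0.2,"delta_pos": [0.0015,0,0.004],"spin": 0},{"fingers": 0.2,"delta_pos": [0.0015,0,0.004],"spin": 0},{"fingers": 0.2,"delta_pos": [0.0015,0,0.004],"spin": 0},{"fingers": 0.2,"delta_pos": [0.001,0,0.004],"spin": 0},{"fingers": 0.2,"delta_pos": [0,0,0],"spin": 0}]}}

```text
t: 9.45
eef_pos: [0.5681, 0.1017, 0.2898]
ee_rot: [[-0.999, -0.043, 0.0], [-0.043, 0.999, 0.0], [-0.001, 0.0, -1.0]]
ft_force: [1.6, 0.7, 5.9]
grip_width: 0.197
grip_force: 3.2
```

{"method": "jog_arm", "body": {"series": [{"fingers": 0.2,"delta_pos": [0.001,0,0.004],"spin": 0},{"fingers": 0.2,"delta_pos": [0.001,0,0.004],"spin": 0},{"fingers": 0.2,"delta_pos": [0.001,0,0.004],"spin": 0},{"fingers": 0.2,"delta_pos": [0.0005,0,0.003],"spin": 0},{"fingers": 0.2,"delta_pos": [0,0,0],"spin": 0}]}}

```text
t: 10.07
eef_pos: [0.565, 0.1016, 0.2751]
ee_rot: [[-0.999, -0.043, 0.001], [-0.043, 0.999, 0.001], [-0.001, 0.001, -1.0]]
ft_force: [1.3, 2.8, 6.5]
grip_width: 0.2
grip_force: 3.6
```

{"method": "jog_arm", "body": {"series": [{"fingers": 0.2,"delta_pos": [0.0005,0,0.002],"spin": 0},{"fingers": 0.2,"delta_pos": [0.0005,0,0.002],"spin": 0},{"fingers": 0.2,"delta_pos": [0,0,0],"spin": 0}]}}

```text
t: 10.45
eef_pos: [0.5642, 0.1016, 0.2713]
ee_rot: [[-0.999, -0.043, 0.002], [-0.043, 0.999, 0.001], [-0.002, 0.001, -1.0]]
ft_force: [1.1, 2.2, 6.6]
grip_width: 0.2
grip_force: 3.7
```

{"method": "jog_arm", "body": {"series": [{"fingers": 0.2,"delta_pos": [0.0005,0,0.002],"spin": 0},{"fingers": 0.2,"delta_pos": [0,0,0.002],"spin": 0},{"fingers": 0.2,"delta_pos": [0,0,0],"spin": 0}]}}

```text
t: 10.82
eef_pos: [0.5637, 0.1015, 0.2673]
ee_rot: [[-0.999, -0.043, 0.002], [-0.043, 0.999, 0.001], [-0.002, 0.001, -1.0]]
ft_force: [0.7, 1.0, 6.7]
grip_width: 0.2
grip_force: 3.9
```

{"method": "jog_arm", "body": {"series": [{"fingers": 0.2,"delta_pos": [0,0,0.001],"spin": 0},{"fingers": 0.2,"delta_pos": [0,0,0.001],"spin": 0},{"fingers": 0.2,"delta_pos": [0,0,0],"spin": 0}]}}

```text
t: 11.2
eef_pos: [0.5636, 0.1015, 0.2654]
ee_rot: [[-0.999, -0.043, 0.002], [-0.043, 0.999, 0.001], [-0.002, 0.001, -1.0]]
ft_force: [0.5, 1.9, 8.1]
grip_width: 0.203
grip_force: 3.9
```

{"method": "jog_arm", "body": {"series": [{"fingers": 0.2,"delta_pos": [0,0,0.001],"spin": 0},{"fingers": 0.2,"delta_pos": [0,0,0],"spin": 0}]}}

```text
t: 11.45
eef_pos: [0.5636, 0.1016, 0.2644]
ee_rot: [[-0.999, -0.043, 0.002], [-0.043, 0.999, 0.001], [-0.002, 0.001, -1.0]]
ft_force: [2.1, 0.5, 8.5]
grip_width: 0.2
grip_force: 4.0
```

{"method": "jog_arm", "body": {"series": [{"fingers": 0.2,"delta_pos": [0,0,0.001],"spin": 0},{"fingers": 0.2,"delta_pos": [0,0,0],"spin": 0}]}}

```text
t: 11.7
eef_pos: [0.5635, 0.1016, 0.2634]
ee_rot: [[-0.999, -0.043, 0.002], [-0.043, 0.999, 0.001], [-0.002, 0.001, -1.0]]
ft_force: [1.4, 1.7, 8.2]
grip_width: 0.201
grip_force: 4.0
```

{"method": "jog_arm", "body": {"series": [{"fingers": 0.2,"delta_pos": [0,0,0.001],"spin": 0},{"fingers": 0.2,"delta_pos": [0,0,0],"spin": 0}]}}

```text
t: 11.95
eef_pos: [0.5634, 0.1016, 0.2624]
ee_rot: [[-0.999, -0.043, 0.001], [-0.043, 0.999, 0.001], [-0.001, 0.001, -1.0]]
ft_force: [1.4, 2.0, 8.1]
grip_width: 0.203
grip_force: 4.1
```

{"method": "jog_arm", "body": {"series": [{"fingers": 0.2,"delta_pos": [0,0,0.001],"spin": 0},{"fingers": 0.2,"delta_pos": [0,0,0],"spin": 0}]}}

```text
t: 12.2
eef_pos: [0.5634, 0.1015, 0.2614]
ee_rot: [[-0.999, -0.043, 0.001], [-0.043, 0.999, 0.001], [-0.001, 0.001, -1.0]]
ft_force: [1.3, 2.0, 8.7]
grip_width: 0.2
grip_force: 4.1
```

{"method": "jog_arm", "body": {"series": [{"fingers": 0.2,"delta_pos": [0,0,0.0007],"spin": 0},{"fingers": 0.2,"delta_pos": [0,0,0],"spin": 0}]}}

```text
t: 12.45
eef_pos: [0.5633, 0.1015, 0.2607]
ee_rot: [[-0.999, -0.043, 0.001], [-0.043, 0.999, 0.001], [-0.001, 0.001, -1.0]]
ft_force: [0.1, 1.7, 8.3]
grip_width: 0.2
grip_force: 4.2
```

{"method": "jog_arm", "body": {"series": [{"fingers": 0.2,"delta_pos": [0,0,0.0007],"spin": 0},{"fingers": 0.2,"delta_pos": [0,0,0],"spin": 0}]}}

```text
t: 12.7
eef_pos: [0.5633, 0.1015, 0.2602]
ee_rot: [[-0.999, -0.043, 0.001], [-0.043, 0.999, 0.001], [-0.001, 0.001, -1.0]]
ft_force: [0.8, 1.6, 9.4]
grip_width: 0.197
grip_force: 4.9
```

{"method": "jog_arm", "body": {"series": [{"fingers": 0.2,"delta_pos": [0,0,0.0007],"spin": 0},{"fingers": 0.2,"delta_pos": [0,0,0],"spin": 0}]}}

```text
t: 12.95
eef_pos: [0.5633, 0.1016, 0.2601]
ee_rot: [[-0.999, -0.043, 0.001], [-0.043, 0.999, 0.001], [-0.001, 0.001, -1.0]]
ft_force: [-0.3, 1.7, 14.3]
grip_width: 0.201
grip_force: 7.3
```

{"method": "jog_arm", "body": {"series": [{"fingers": 0.2,"delta_pos": [0,0,0.0007],"spin": 0},{"fingers": 0.2,"delta_pos": [0,0,0],"spin": 0}]}}

```text
t: 13.2
eef_pos: [0.5633, 0.1016, 0.26]
ee_rot: [[-0.999, -0.043, 0.001], [-0.043, 0.999, 0.001], [-0.001, 0.001, -1.0]]
ft_force: [-1.5, 1.1, 19.6]
grip_width: 0.2
grip_force: 9.6
```

The plate is level on its buffers: the force jumped from 8.5 to 19.6 N as z stopped at 0.260. I'll hold there and slide the catch right, watching the side force.

{"method": "jog_arm", "body": {"series": [{"fingers": 0.2,"delta_pos": [0,0,0],"spin": 0},{"fingers": 0.2,"delta_pos": [0,-0.002,0],"spin": 0},{"fingers": 0.2,"delta_pos": [0,-0.002,0],"spin": 0},{"fingers": 0.2,"delta_pos": [0,0,0],"spin": 0}]}}

```text
t: 13.7
eef_pos: [0.5635, 0.0975, 0.26]
ee_rot: [[-0.999, -0.043, 0.001], [-0.043, 0.999, 0.001], [-0.001, 0.001, -1.0]]
ft_force: [-1.8, 1.2, 20.0]
grip_width: 0.202
grip_force: 9.6
```

{"method": "jog_arm", "body": {"series": [{"fingers": 0.2,"delta_pos": [0,-0.0015,0],"spin": 0},{"fingers": 0.2,"delta_pos": [0,-0.0015,0],"spin": 0},{"fingers": 0.2,"delta_pos": [0,0,0],"spin": 0}]}}

```text
t: 14.08
eef_pos: [0.5636, 0.0946, 0.26]
ee_rot: [[-0.999, -0.043, 0.001], [-0.043, 0.999, 0.001], [-0.001, 0.001, -1.0]]
ft_force: [-1.3, 2.1, 19.2]
grip_width: 0.202
grip_force: 9.6
```

{"method": "jog_arm", "body": {"series": [{"fingers": 0.2,"delta_pos": [0,-0.001,0],"spin": 0},{"fingers": 0.2,"delta_pos": [0,-0.001,0],"spin": 0},{"fingers": 0.2,"delta_pos": [0,0,0],"spin": 0}]}}

```text
t: 14.45
eef_pos: [0.5637, 0.0927, 0.26]
ee_rot: [[-0.999, -0.043, 0.001], [-0.043, 0.999, 0.001], [-0.001, 0.001, -1.0]]
ft_force: [-2.2, 1.1, 20.0]
grip_width: 0.202
grip_force: 9.6
```

{"method": "jog_arm", "body": {"series": [{"fingers": 0.2,"delta_pos": [0,-0.001,0],"spin": 0},{"fingers": 0.2,"delta_pos": [0,-0.001,0],"spin": 0},{"fingers": 0.2,"delta_pos": [0,0,0],"spin": 0}]}}

```text
t: 14.82
eef_pos: [0.5638, 0.0907, 0.26]
ee_rot: [[-0.999, -0.043, 0.001], [-0.043, 0.999, 0.001], [-0.001, 0.001, -1.0]]
ft_force: [-2.0, 1.6, 19.1]
grip_width: 0.197
grip_force: 9.6
```

{"method": "jog_arm", "body": {"series": [{"fingers": 0.2,"delta_pos": [0,-0.001,0],"spin": 0},{"fingers": 0.2,"delta_pos": [0,-0.001,0],"spin": 0},{"fingers": 0.2,"delta_pos": [0,0,0],"spin": 0}]}}

```text
t: 15.2
eef_pos: [0.5638, 0.0887, 0.26]
ee_rot: [[-0.999, -0.043, 0.001], [-0.043, 0.999, 0.001], [-0.001, 0.001, -1.0]]
ft_force: [-2.8, 0.9, 19.2]
grip_width: 0.2
grip_force: 9.7
```

{"method": "jog_arm", "body": {"series": [{"fingers": 0.2,"delta_pos": [0,-0.0015,0],"spin": 0},{"fingers": 0.2,"delta_pos": [0,-0.0015,0],"spin": 0},{"fingers": 0.2,"delta_pos": [0,-0.0015,0],"spin": 0},{"fingers": 0.2,"delta_pos": [0,-0.0015,0],"spin": 0},{"fingers": 0.2,"delta_pos": [0,0,0],"spin": 0}]}}

```text
t: 15.82
eef_pos: [0.5641, 0.0827, 0.26]
ee_rot: [[-0.999, -0.043, 0.001], [-0.043, 0.999, 0.001], [-0.001, 0.001, -1.0]]
ft_force: [-2.0, 1.3, 19.7]
grip_width: 0.205
grip_force: 9.7
```

{"method": "jog_arm", "body": {"series": [{"fingers": 0.2,"delta_pos": [0,-0.001,0],"spin": 0},{"fingers": 0.2,"delta_pos": [0,-0.001,0],"spin": 0},{"fingers": 0.2,"delta_pos": [0,-0.001,0],"spin": 0},{"fingers": 0.2,"delta_pos": [0,0,0],"spin": 0}]}}

```text
t: 16.32
eef_pos: [0.5642, 0.0797, 0.26]
ee_rot: [[-0.999, -0.043, 0.001], [-0.043, 0.999, 0.001], [-0.001, 0.001, -1.0]]
ft_force: [-1.8, 0.2, 19.7]
grip_width: 0.201
grip_force: 9.7
```

{"method": "jog_arm", "body": {"series": [{"fingers": 0.2,"delta_pos": [0,-0.001,0],"spin": 0},{"fingers": 0.2,"delta_pos": [0,-0.001,0],"spin": 0},{"fingers": 0.2,"delta_pos": [0,0,0],"spin": 0}]}}

```text
t: 16.7
eef_pos: [0.5643, 0.0777, 0.26]
ee_rot: [[-0.999, -0.043, 0.001], [-0.043, 0.999, 0.001], [-0.001, 0.001, -1.0]]
ft_force: [-1.7, 2.9, 19.5]
grip_width: 0.2
grip_force: 9.7
```

Continuing in small steps until the end wall stops it.

{"method": "jog_arm", "body": {"series": [{"fingers": 0.2,"delta_pos": [0,-0.001,0],"spin": 0},{"fingers": 0.2,"delta_pos": [0,0,0],"spin": 0}]}}

```text
t: 16.95
eef_pos: [0.5643, 0.0767, 0.26]
ee_rot: [[-0.999, -0.043, 0.001], [-0.043, 0.999, 0.001], [-0.001, 0.001, -1.0]]
ft_force: [-1.7, 1.3, 19.6]
grip_width: 0.201
grip_force: 9.7
```

{"method": "jog_arm", "body": {"series": [{"fingers": 0.2,"delta_pos": [0,-0.001,0],"spin": 0},{"fingers": 0.2,"delta_pos": [0,0,0],"spin": 0}]}}

```text
t: 17.2
eef_pos: [0.5644, 0.0757, 0.26]
ee_rot: [[-0.999, -0.043, 0.001], [-0.043, 0.999, 0.001], [-0.001, 0.001, -1.0]]
ft_force: [-1.6, 1.2, 19.1]
grip_width: 0.2
grip_force: 9.7
```

{"method": "jog_arm", "body": {"series": [{"fingers": 0.2,"delta_pos": [0,-0.001,0],"spin": 0},{"fingers": 0.2,"delta_pos": [0,0,0],"spin": 0}]}}

```text
t: 17.45
eef_pos: [0.5644, 0.0753, 0.26]
ee_rot: [[-0.999, -0.044, 0.001], [-0.044, 0.999, 0.002], [-0.001, 0.002, -1.0]]
ft_force: [-1.4, 2.5, 20.1]
grip_width: 0.202
grip_force: 9.7
```

{"method": "jog_arm", "body": {"series": [{"fingers": 0.2,"delta_pos": [0,-0.0007,0],"spin": 0},{"fingers": 0.2,"delta_pos": [0,0,0],"spin": 0}]}}

```text
t: 17.7
eef_pos: [0.5644, 0.0752, 0.26]
ee_rot: [[-0.999, -0.044, 0.001], [-0.044, 0.999, 0.002], [-0.001, 0.002, -1.0]]
ft_force: [-2.7, 3.9, 18.4]
grip_width: 0.203
grip_force: 9.7
```

{"method": "jog_arm", "body": {"series": [{"fingers": 0.2,"delta_pos": [0,-0.0007,0],"spin": 0},{"fingers": 0.2,"delta_pos": [0,0,0],"spin": 0}]}}

```text
t: 17.95
eef_pos: [0.5644, 0.075, 0.26]
ee_rot: [[-0.999, -0.044, 0.001], [-0.044, 0.999, 0.003], [-0.001, 0.003, -1.0]]
ft_force: [-2.0, 4.9, 19.6]
grip_width: 0.199
grip_force: 9.6
```

The catch stopped at y≈0.075 after 26–27 mm of travel, so it is home. I'll relax the side load, then lift slowly.

{"method": "jog_arm", "body": {"series": [{"fingers": 0.2,"delta_pos": [0,0.0015,0],"spin": 0},{"fingers": 0.2,"delta_pos": [0,0,-0.001],"spin": 0},{"fingers": 0.2,"delta_pos": [0,0,-0.001],"spin": 0},{"fingers": 0.2,"delta_pos": [0,0,-0.001],"spin": 0},{"fingers": 0.2,"delta_pos": [0,0,-0.001],"spin": 0},{"fingers": 0.2,"delta_pos": [0,0,-0.001],"spin": 0},{"fingers": 0.2,"delta_pos": [0,0,0],"spin": 0}]}}

```text
t: 18.82
eef_pos: [0.5636, 0.0742, 0.2626]
ee_rot: [[-0.999, -0.043, -0.002], [-0.043, 0.999, -0.0], [0.002, -0.0, -1.0]]
ft_force: [-0.2, 0.7, 3.4]
grip_width: 0.2
grip_force: 1.6
```

{"method": "jog_arm", "body": {"series": [{"fingers": 0.2,"delta_pos": [0,0,-0.001],"spin": 0},{"fingers": 0.2,"delta_pos": [0,0,-0.001],"spin": 0},{"fingers": 0.2,"delta_pos": [0,0,0],"spin": 0}]}}

```text
t: 19.2
eef_pos: [0.5637, 0.0739, 0.2646]
ee_rot: [[-0.999, -0.043, -0.002], [-0.043, 0.999, -0.001], [0.002, -0.001, -1.0]]
ft_force: [0.0, 0.2, 1.0]
grip_width: 0.202
grip_force: 0.0
```

Contact is gone and the plate is holding. I'll widen the fingers a little, lift clear and look.

{"method": "jog_arm", "body": {"series": [{"fingers": 0.35,"delta_pos": [0,0,0],"spin": 0},{"fingers": 0.35,"delta_pos": [0,0,-0.004],"spin": 0},{"fingers": 0.35,"delta_pos": [0,0,-0.01],"spin": 0},{"fingers": 0.35,"delta_pos": [0,0,-0.02],"spin": 0},{"fingers": 0.35,"delta_pos": [0,0,-0.03],"spin": 0},{"fingers": 0.35,"delta_pos": [0,0,-0.03],"spin": 0},{"fingers": 0.35,"delta_pos": [0,0,-0.03],"spin": 0},{"fingers": 0.35,"delta_pos": [0,0,0],"spin": 0}]}}

```text
t: 20.2
eef_pos: [0.565, 0.0744, 0.3921]
ee_rot: [[-0.999, -0.043, 0.006], [-0.043, 0.999, 0.001], [-0.006, 0.001, -1.0]]
ft_force: [-0.0, -0.8, -0.1]
grip_width: 0.346
grip_force: 0.0
```

Run:
```python
from h import *
im=camera('wrist'); s=camera('side')
s=cv2.resize(s[150:280,200:350],None,fx=2.4,fy=2.4,interpolation=cv2.INTER_CUBIC)
w=cv2.resize(im,(420,315)); 
cv2.imwrite("pics/w3.png",np.hstack([w[:312,:],s[:312]])[:,:,::-1]); print(state()['ft_force'])
```

```text
[ 0.64090102 -0.64897001 -0.45397153]
```

View pics/w3.png

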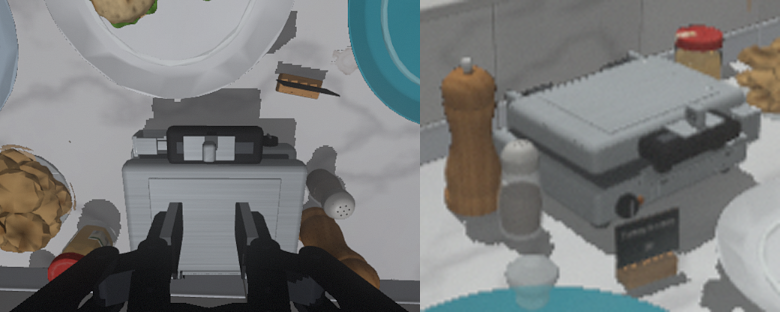

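The picture shows the plate shut and level. The catch tab is at (209,150), right of the handle's middle (about 215), with the bolt under the keeper at (150,145). The bystanders haven't moved and the arm is clear, so I'm handing in.

```bash
python3 -c "
from rig import *
print(job_done())"
```

```text
the job is handed in; nothing more can be done
None
```

The grill is ready to preheat: I drew the catch back, pressed the plate level on its buffers (about 20 N at the wrist, so roughly 11 N on the buffers) and slid the bolt home under the keeper; it stayed shut on release with nothing around it disturbed, and I handed it in at about 20 s (no verdict was returned).

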